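# Throw out the broken bead pot with the pedal bin

### The job

One of the four bead pots on the turntable is broken: it is empty, has no lid and has lost a piece of its rim. Press the pedal of the bin right down to its stop with the gripper so that the lid swings over and stays open by itself, let the pedal come back up, then lift the broken pot off the turntable and drop it into the bin. Leave the lid open, keep the other pots standing on the turntable, and leave the scissors, pliers and thread spool where they are.

Things in the scene. Friction and masses are not known exactly. Their poses are not given: they have to be found in the camera images.
- bin: Round stainless pedal bin, stuck to the table: outer radius 78 mm, rim 210 mm up, mouth inside radius 70 mm, inner floor 45 mm up. Origin: centre of its foot, on the table, z up; -x points out over the pedal (front), +x to the lid hinge and rod housing (rear, to x = 110 mm), y along both hinges. An upright gripper pressing the tread needs its wide side along this y, clear of the bin's wall.
- pedal (a joint): The bin's pedal: turns down about a level hinge along the bin's y, inside the bin 35 mm in front of its axis, 24 mm up. 0 = up, at rest; 0.20 rad = down on its stop, the tread then 21 mm lower. A spring lifts it back. Pressing takes 5 to 12 N at the tread, most at first, where it takes up the weight of the lid; on the stop the force rises steeply.
- tread (a point): Middle of the top of the pedal's tread, a ribbed plate 44 mm (outwards) by 64 mm (wide). At rest it lies 140 mm from the bin's axis along the bin's -x (62 mm clear of the wall) and 42 mm above the table; on the stop 21 mm above the table. Axes as the bin's, tilting with the pedal.
- lid (a joint): The bin's lid, round, 164 mm across, hinged 102 mm behind the bin's axis, 212 mm up. 0 = shut, 1.85 rad = fully open, 16 degrees past upright, its edge then 390 mm above the table. The pedal's rod pushes it up but cannot pull it down: only in the last tenth of the pedal's travel does it pass its balance point (about 1.5 rad) and stay open alone; after a half press it falls shut.
- stand: Foot of the turntable (radius 75 mm), fixed to the table. Origin: on the table, on the axis of the turntable, z up. It carries a plain flat round wooden disc of radius 140 mm without a rim, its top 44 mm above the table, that spins freely at a touch.
- disc (a joint): Angle (rad) of the freely spinning disc of the turntable about its upright axis, anticlockwise from above; no stops.
- broken_pot: The broken bead pot: an empty open plastic cup, no lid, 44 mm across, 34 mm high, wall 2.5 mm, about 30 g, standing on the turntable's disc about 85 mm from its axis. Part of its rim is broken away round its +x side (12 to 29 mm high there, over 110 degrees); across its y axis the walls are whole. Origin: centre of its underside, z up out of its mouth.
- broken_mid (a point): Middle of the broken pot, on its axis 17 mm above its underside.
- pot_a: A sound bead pot, full, with a closed flat lid: 44 mm across (lid 49 mm), 40 mm high, 60 g, standing on the turntable's disc about 85 mm from its axis. Origin: centre of its underside.
- pot_b: A sound bead pot, full, with a closed flat lid: 44 mm across (lid 49 mm), 40 mm high, 60 g, standing on the turntable's disc about 85 mm from its axis. Origin: centre of its underside.
- pot_c: A sound bead pot, full, with a closed flat lid: 44 mm across (lid 49 mm), 40 mm high, 60 g, standing on the turntable's disc about 85 mm from its axis. Origin: centre of its underside.
- scissors: Small embroidery scissors lying on the table between bin and turntable, nearer the robot, 130 mm long, 6 mm thick. Origin: under their rivet; blades along +x.
- pliers: Small jewellery pliers lying on the table between bin and turntable, farther from the robot, 125 mm long, 11 mm thick. Origin: under their joint; jaws along +x.
- spool: Wooden thread spool standing on the table beyond the pedal, 38 mm across, 45 mm high. Origin: centre of its underside.
There are look-alikes about, which are no part of the job. What is shaped like the broken_pot but yellow is not meant.

How it is judged:
On the way, in this order (a step that is already met when the one before it is completed fails the run):
1. the gripper holds the pedal down on its stop (above 0.185 of 0.20 rad) and the lid is up past its balance point (value of joint pedal above 0.185 rad and value of joint lid above 1.55 rad and contact force between the fingers and pedal above 0.5 N), for 0.15 s.
2. the pedal is let go and has sprung back up, and the lid stays open (value of joint pedal below 0.04 rad and value of joint lid above 1.6 rad), for 0.3 s.
3. the broken pot is lifted off the turntable in the gripper, at least 30 mm clear, with the lid still open (height (world z) of broken_pot above 0.074 m and contact force between the fingers and broken_pot above 0.3 N and value of joint lid above 1.6 rad), for 0.1 s.
At the end, for the whole second after the job is handed in: The broken pot lies at rest inside the bin (its middle within 72 mm of the bin's axis and below 150 mm), the lid stands open by itself (above 1.6 rad), the pedal is back up (below 0.04 rad), and the three sound pots stand upright on the turntable (all of step 2 and horizontal distance between broken_mid and bin below 0.072 m and height (world z) of broken_mid between 0.04 and 0.15 m and linear speed of broken_pot below 0.03 m/s and not (angle between pot_a's own z axis and vertical above 0.4 rad or height (world z) of pot_a below 0.034 m) and not (angle between pot_b's own z axis and vertical above 0.4 rad or height (world z) of pot_b below 0.034 m) and not (angle between pot_c's own z axis and vertical above 0.4 rad or height (world z) of pot_c below 0.034 m)); the robot touches nothing.
It fails at once if a sound pot is tipped (more than 0.4 rad) or falls off the turntable ((angle between pot_a's own z axis and vertical above 0.4 rad or height (world z) of pot_a below 0.034 m) or (angle between pot_b's own z axis and vertical above 0.4 rad or height (world z) of pot_b below 0.034 m) or (angle between pot_c's own z axis and vertical above 0.4 rad or height (world z) of pot_c below 0.034 m)).
It fails at once if the scissors, pliers or thread spool are pushed more than 30 mm from their places (distance of any of scissors, pliers, spool from where it was at the start of the episode above 0.03 m).
It also fails if it takes over 61 s, if anything falls off the work surface, if the arm or the gripper's body presses on something with over 40 N, if the wrist force passes 120 N, or if a joint passes its speed limit or range.

### The arm

A 7-joint arm with a two-finger parallel gripper is mounted at the origin on the work surface. World frame = base frame: x ahead of the robot, y to its left, z up, the work surface at z = 0. Lengths are in m, angles in rad, forces in N, time in s.
With the tool pointing down it reaches from about 0.425 to 1.025 m from the base axis. Payload 9.4 kg.
Tool frame: the origin (TCP) lies at the very end of the fingers, on their centre line; the grasp point (between the pads) lies 19 mm behind it; z points along the fingers, y is the line along which they close (so a half turn about z gives the same grasp; the last joint's range is limited). The gripper opens to 93 mm and grips with 3 to 60 N. Pads are 15 mm wide; open, the fingers measure 128 mm over their backs; the gripper's body (75 mm by 188 mm) begins 65 mm behind the grasp point.
Start: joints at [-1.373, 0.599, -0.003, 1.599, 0.002, 0.943, -0.08], TCP at [0.197, 0.698, 0.219] pointing down, gripper open.
Joint ranges: [-2.57, 2.57], [-0.35, 1.97], [-1.29, 1.29], [0.11, 2.56], [-1.05, 4.19], [0.11, 1.86], [-2.63, 2.63]. Speed limits (rad/s): [2.22, 2.22, 3.01, 3.01, 3.14, 3.14, 3.14].

### API

Orientations are given as a unit quaternion [w, x, y, z].
In Python, from rig import telemetry, imaging, hand_in, spotter gives the robot as it stands. The module is installed in compiled form; this text tells all that it offers.
- The arm moves only by the tool send_rows, never from a script. Its argument "targets" is one flat list of numbers, 4 for each row, row after row: the shift along the world's x, y, z in units of 0.75 m (1.0 is 0.75 m), then the turn about the world's z in units of 2 pi rad (1.0 is 2 pi rad). A call has 1 to 12 rows; each row is the pose to reach, as a shift and turn from the pose commanded when the call began, turning the shorter way round; what a row does not reach only later rows make up. A row lasts 1/8 s, in which the tool goes at most 62.5 mm and 10.7 degrees, less where a joint would pass 70% of its speed; a pose out of reach is approached as far as the arm can. A call with a number of a shift or a turn outside -1 to 1 is refused whole. A call with a gripper value outside its range is refused whole. "hand" is the closure, from 0 (fully open) to 1 (shut), set as the call begins (left out, the last holds). The fingers move at their own pace and stop on an object; "grip_force" is the grip in N (left out, the last holds). Time passes only in rows, so rows that repeat a pose let the fingers close. It gives the time, the measured TCP pose, the force, the opening and the grip force at its end, in the units of the state.
- telemetry.state(): the state, without advancing time (a new reading comes with each control period).
- imaging.read_camera(name): name is "side" or "top"; returns a dict with "frame" (480x640x3 uint8, red, green, blue), "fx", "fy", "cx", "cy" (pixels), "k1" (the pictures are not rectified: a ray, as slopes to the right and down, at radius r is drawn at 1 + k1 r^2 times it, then the intrinsics apply), "world_from_camera" (4x4, takes a point from camera to world coordinates). Camera axes: x right, y down, z forward; pixel columns grow to the right and rows downward; lengths in m; the calibration is good to about 2 mm. A picture is of the moment at which its call begins. There is no depth.
- hand_in(): hands the job in; it is judged then, once.
Trained networks look in a picture, given as the dict that the camera call returned (one of the last four; its "shot" number tells which), for a name from the list of things; names that differ only in an ending like _2 or _b are one class to them, and where a whole thing is asked for, a point or a joint stands for the part that bears it (a point fixed in the world has none). Each returns a list of dicts, best first, with "score" (0 to 1); they miss things now and then, are a little off and sometimes report something else, mostly with a low value. They report only what shows in the picture. A call takes as long as a camera call. They do not tell look-alikes from the thing itself.
- spotter.regions_of(label, picture): "region" (480x640 bool, what is visible of it) and "location" ([row, column] in pixels, amid what is visible of it).
The state is a dict: "time": time; "joints": joint angles; "dq": joint speeds; "joint_efforts": joint torques, N m; "tool_pos": TCP position; "tcp_rot": TCP orientation; "contact_force": force on the tool from outside, world axes, zero at the start; "wrist_torque": the same for the moment, N m; "width": finger opening in m; "gripper_force": force on a finger pad.
Only numpy, scipy, OpenCV 4.12 (cv2) and the standard library are available. Lean on these libraries where they do the work, as an engineer would, in place of code of your own. Each camera call takes 0.05 s, during which the arm holds its last target. There are 200 camera calls.

## Working session

There is one attempt and no reset: what is moved stays moved. The work goes in short steps, Python scripts to look and compute and a tool call to move; the robot and the scene stay as the last step left them, time stands still between calls to the robot, and variables do not carry over. Pictures are saved under pics/ and viewed, at most 10 in all, crops included, and the job is handed in when it is done.

Besides the shell and the picture viewer there is one more tool, called after ">>>" by a JSON object that holds its "op" and its "data", one argument or row to a line. send_rows: Moves the arm, as the interface text tells. Its arguments: {"type":"object","properties":{"targets":{"type":"array"},"hand":{"type":"number"},"grip_force":{"type":"number"}},"required":["targets"]}

```bash
mkdir -p pics; cat > h.py <<'E'
import numpy as np, cv2
from rig import telemetry, imaging, hand_in, spotter
def ray(p,rc):
    u=np.array([(rc[1]-p['cx'])/p['fx'],(rc[0]-p['cy'])/p['fy']])
    s=u.copy()
    for _ in range(20): s=u/(1+p['k1']*(s@s))
    T=np.array(p['world_from_camera']); d=T[:3,:3]@np.array([s[0],s[1],1.]); return T[:3,3],d/np.linalg.norm(d)
def atz(p,rc,z):
    o,d=ray(p,rc); return o+d*(z-o[2])/d[2]
def tri(rs):
    A=np.zeros((3,3));b=np.zeros(3)
    for o,d in rs:
        M=np.eye(3)-np.outer(d,d);A+=M;b+=M@o
    x=np.linalg.solve(A,b); return x,[float(np.linalg.norm((np.eye(3)-np.outer(d,d))@(x-o))) for o,d in rs]
def proj(p,X):
    T=np.array(p['world_from_camera']); c=T[:3,:3].T@(np.asarray(X)-T[:3,3]); s=c[:2]/c[2]; s=s*(1+p['k1']*(s@s))
    return [s[1]*p['fy']+p['cy'],s[0]*p['fx']+p['cx']]
def save(p,n): cv2.imwrite('pics/'+n,cv2.cvtColor(p['frame'],cv2.COLOR_RGB2BGR))
E
python3 - <<'E'
from h import *
np.set_printoptions(precision=3,suppress=True)
s=telemetry.state(); print(s['time'],s['tool_pos'],s['tcp_rot'],s['width'])
for c in ('top','side'):
    p=imaging.read_camera(c); save(p,c+'0.png')
    print(c,p['fx'],p['k1'],np.array(p['world_from_camera']))
    for l in ('bin','pedal','lid','stand','disc','broken_pot','pot_a','scissors','pliers','spool'):
        for r in spotter.regions_of(l,p)[:5]:
            ys,xs=np.nonzero(r['region']); print(l,round(r['score'],2),np.round(r['location']),len(ys),(ys.min(),ys.max(),xs.min(),xs.max()))
E
```

```text
0.0 [0.197 0.697 0.218] [-0.     0.137  0.991 -0.001] 0.0928252555205349
top 505.0447493162226 -0.04186489628651288 [[ 0.011 -0.994  0.111  0.376]
 [-1.    -0.011  0.007 -0.018]
 [-0.006 -0.111 -0.994  1.217]
 [ 0.     0.     0.     1.   ]]
bin 0.55 [252. 199.] 7344 (np.int64(184), np.int64(299), np.int64(148), np.int64(244))
bin 0.54 [209. 411.] 406 (np.int64(197), np.int64(219), np.int64(397), np.int64(419))
pedal 0.77 [196. 198.] 456 (np.int64(183), np.int64(203), np.int64(182), np.int64(210))
pedal 0.47 [251. 198.] 7336 (np.int64(183), np.int64(299), np.int64(149), np.int64(245))
lid 0.73 [245. 191.] 5565 (np.int64(203), np.int64(296), np.int64(149), np.int64(230))
stand 0.8 [243. 389.] 9274 (np.int64(186), np.int64(303), np.int64(330), np.int64(446))
disc 0.91 [243. 388.] 9533 (np.int64(186), np.int64(303), np.int64(329), np.int64(447))
broken_pot 0.75 [363. 432.] 383 (np.int64(354), np.int64(375), np.int64(423), np.int64(445))
broken_pot 0.65 [275. 373.] 358 (np.int64(265), np.int64(285), np.int64(362), np.int64(383))
pot_a 0.85 [222. 361.] 359 (np.int64(213), np.int64(234), np
[... 1364 characters left out ...]
[222. 426.] 306 (np.int64(216), np.int64(235), np.int64(415), np.int64(433))
broken_pot 0.63 [243. 347.] 298 (np.int64(230), np.int64(249), np.int64(337), np.int64(356))
pot_a 0.89 [223. 280.] 393 (np.int64(208), np.int64(231), np.int64(272), np.int64(291))
pot_a 0.78 [216. 332.] 338 (np.int64(204), np.int64(224), np.int64(322), np.int64(340))
pot_a 0.74 [240. 294.] 342 (np.int64(231), np.int64(250), np.int64(284), np.int64(305))
pliers 0.69 [303. 209.] 427 (np.int64(290), np.int64(306), np.int64(182), np.int64(242))
pliers 0.28 [279. 319.] 6400 (np.int64(246), np.int64(313), np.int64(261), np.int64(389))
spool 0.65 [339. 187.] 600 (np.int64(323), np.int64(355), np.int64(173), np.int64(197))
```

View pics/top0.png

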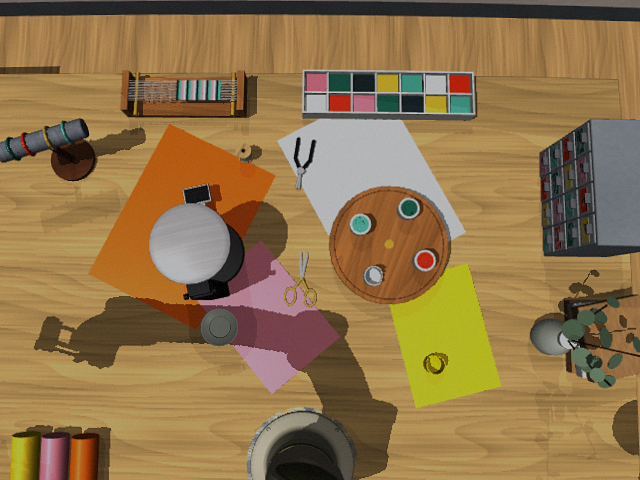

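View pics/side0.png

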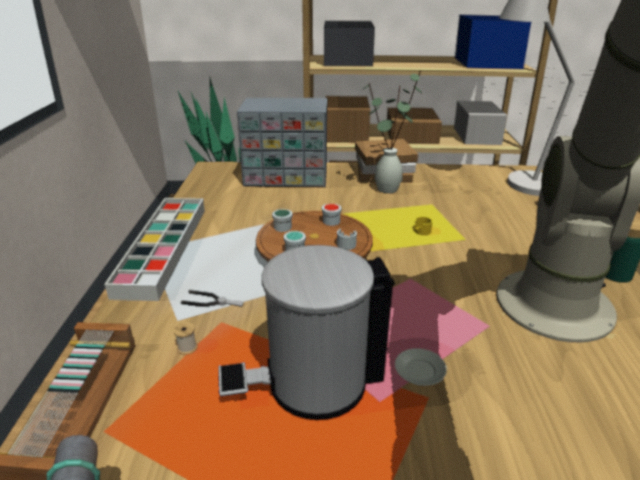

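```bash
python3 - <<'E'
from h import *
np.set_printoptions(precision=3,suppress=True)
P={c:imaging.read_camera(c) for c in ('top','side')}
t,s=P['top'],P['side']
cen=lambda p,l,i=0:(lambda r:(lambda y,x:((y.min()+y.max())/2,(x.min()+x.max())/2))(*np.nonzero(r['region'])))(spotter.regions_of(l,p)[i])
# tri with bbox centres
pr={'pot275':((275,372.5),(239.5,346.5)),'potyellow?':((364.5,434),(225.5,424)),'tread':((193,196),(379,236)),'spool':((153,244),(339,185)),
 'pot222':((223.5,360),(214,331)),'pot257':((259.5,423.5),(240.5,294.5)),'pot212':((207.5,408),(219.5,281.5)),
}
for k,(a,b) in pr.items(): print(k,*tri([ray(t,a),ray(s,b)]))
# disc: ellipse fits
for p,l in ((t,'disc'),(s,'disc')):
    r=spotter.regions_of(l,p)[0]['region'].astype('uint8'); c=max(cv2.findContours(r,0,1)[0],key=len); h=cv2.convexHull(c)
    e=cv2.fitEllipse(h); print(l,e, atz(p,(e[0][1],e[0][0]),.044))
# lid top view
r=spotter.regions_of('lid',t)[0]['region'].astype('uint8'); c=max(cv2.findContours(r,0,1)[0],key=len); e=cv2.fitEllipse(cv2.convexHull(c)); print('lid',e,atz(t,(e[0][1],e[0][0]),.22))
r=spotter.regions_of('lid',s)[0]['region'].astype('uint8'); c=max(cv2.findContours(r,0,1)[0],key=len); e=cv2.fitEllipse(cv2.convexHull(c)); print('lid',e,atz(s,(e[0][1],e[0][0]),.22))
im=np.hstack([cv2.resize(t['frame'][170:320,310:460],(600,600)[:2],interpolation=2)[:,:],]) 
b=cv2.resize(s['frame'][195:275,240:460],(800,291),interpolation=2)
a=cv2.resize(t['frame'][255:385,330:460],(300,300),interpolation=2); a2=cv2.resize(t['frame'][175:310,140:260],(267,300),interpolation=2)
o=np.zeros((600,800,3),'uint8'); o[:291]=b;o[300:,:300]=a;o[300:,310:577]=a2
cv2.imwrite('pics/crop1.png',o[:,:,::-1])
E
```

```text
pot275 [ 0.436 -0.157  0.059] [0.0017362205583014252, 0.0017362205583012758]
potyellow? [ 0.231 -0.306  0.018] [0.0013649850622928362, 0.0013649850622928623]
tread [0.624 0.259 0.039] [0.005624375345267219, 0.00562437534526711]
spool [0.733 0.15  0.022] [0.0003869864876582604, 0.00038698648765851754]
pot222 [ 0.506 -0.117  0.152] [0.03612772929057868, 0.03612772929057851]
pot257 [ 0.524 -0.293 -0.027] [0.041953148498292056, 0.041953148498292146]
pot212 [ 0.593 -0.239  0.066] [0.0015049533876099219, 0.0015049533876098158]
disc ((388.0333251953125, 244.75360107421875), (117.69242858886719, 119.69816589355469), 128.6540985107422) [ 0.51  -0.196  0.044]
disc ((332.06512451171875, 233.01461791992188), (43.80927658081055, 87.66104125976562), 107.56165313720703) [ 0.468 -0.213  0.044]
lid ((190.28378295898438, 248.01283264160156), (81.45720672607422, 95.01083374023438), 173.9932861328125) [0.479 0.224 0.22 ]
lid ((323.4281311035156, 277.97161865234375), (66.60581970214844, 129.90196228027344), 87.43389129638672) [0.479 0.235 0.22 ]
```

View pics/crop1.png

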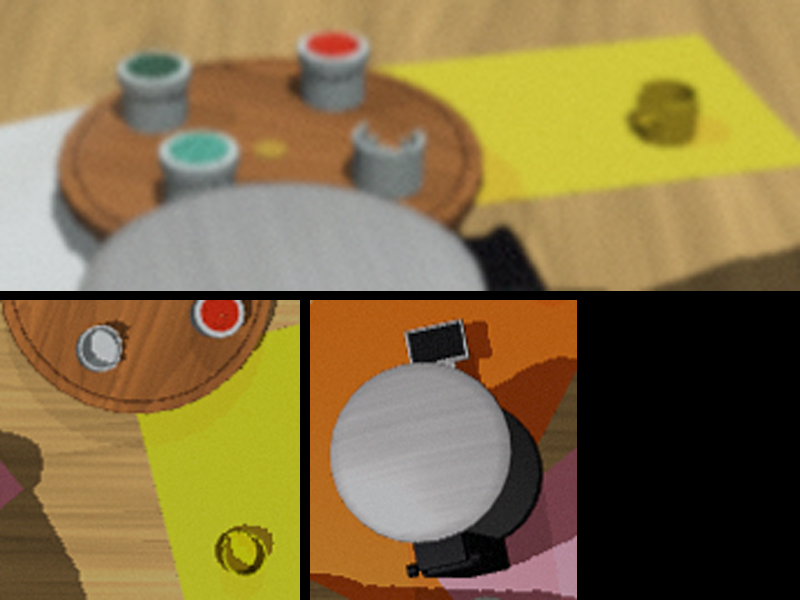

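The broken pot could be the grey cup on the disc at top (275,373) / side (240,347), or the yellow cup at top (363,434) / side (225,424). The grey cup stands on the turntable and its rim has a gap, so it is the one meant. The yellow cup lies on the yellow sheet and is a look-alike. The bin's pedal points away from the robot, with its tread at top (194,197).

```bash
python3 - <<'E'
from h import *
np.set_printoptions(precision=3,suppress=True)
t,s=imaging.read_camera('top'),imaging.read_camera('side')
print('lid',tri([ray(t,(243.4,189.4)),ray(s,(278,321))]), atz(t,(243.4,189.4),.222))
print('tread',tri([ray(t,(193.9,197.1)),ray(s,(378,232.5))]),atz(t,(193.9,197.1),.042),atz(s,(378,232.5),.042))
L=spotter.regions_of('lid',t)[0]['region']
a=cv2.resize(t['frame'][262:288,360:386],(500,500),interpolation=2); b=cv2.resize(s['frame'][225:255,333:361],(280,300),interpolation=2)
o=np.zeros((500,800,3),'uint8');o[:,:500]=a;o[:300,510:790]=b
d=t['frame'][180:210,175:215]; o[310:490,510:750]=cv2.resize(d,(240,180),interpolation=2)
cv2.imwrite('pics/crop2.png',o[:,:,::-1])
E
```

```text
lid (array([0.486, 0.228, 0.215]), [0.0029955369450276716, 0.002995536945027694]) [0.488 0.226 0.222]
tread (array([0.626, 0.257, 0.038]), [0.001617298108029148, 0.0016172981080290342]) [0.627 0.256 0.042] [0.623 0.261 0.042]
```

View pics/crop2.png

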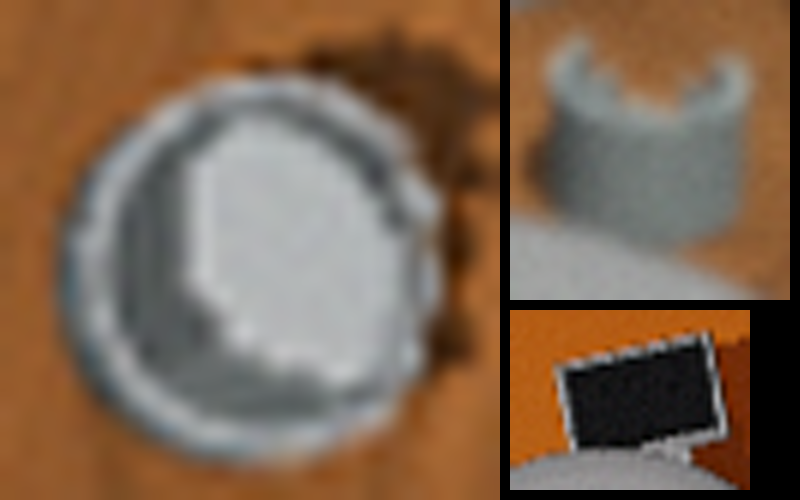

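The crop confirms it: the grey, empty cup has lost its rim on the side towards world −y, so I will grip it along world x. The pedal's y lies at about 103°.

First move goes above the tread with the fingers closed.

>>> {"op": "send_rows", "data": {
  "targets": [0.06,-0.06,0.1,0.02,0.577,-0.584,0.133,0.08,0.577,-0.584,0.133,0.08,0.577,-0.584,0.133,0.08,0.577,-0.584,0.133,0.08,0.577,-0.584,0.133,0.08,0.577,-0.584,0.133,0.08,0.577,-0.584,0.133,0.08,0.577,-0.584,0.133,0.08,0.577,-0.584,0.133,0.08,0.577,-0.584,0.133,0.08,0.577,-0.584,0.133,0.08],
  "hand": 1,
  "grip_force": 20
}}

```text
time: 3.05
tool_pos: [0.6298, 0.2591, 0.3182]
tcp_rot: [-0.0, -0.113, 0.994, 0.0]
contact_force: [-0.1, 1.8, -0.2]
width: 0.0003
gripper_force: 0.0
```

>>> {"op": "send_rows", "data": {
  "targets": [0,0,-0.08,0,0,0,-0.16,0,0,0,-0.24,0,0,0,-0.3,0,0,0,-0.33,0,0,0,-0.33,0]
}}

```text
time: 3.8
tool_pos: [0.6268, 0.2619, 0.0691]
tcp_rot: [-0.002, -0.115, 0.993, 0.0]
contact_force: [-0.7, 0.4, -0.1]
width: 0.0004
gripper_force: 0.0
```

```bash
python3 - <<'E'
from h import *
t,s=imaging.read_camera('top'),imaging.read_camera('side')
st=telemetry.state(); print(st['joints'],proj(s,(.626,.258,.042)),proj(s,st['tool_pos']))
save(s,'side1.png')
E
```

```text
[-0.43970674  0.71439603 -0.05905499  1.81055389  0.06548063  0.61783853
  1.26290373] [np.float64(376.39448462715177), np.float64(231.06015787514917)] [np.float64(364.38827763896484), np.float64(226.97002072066584)]
```

View pics/side1.png

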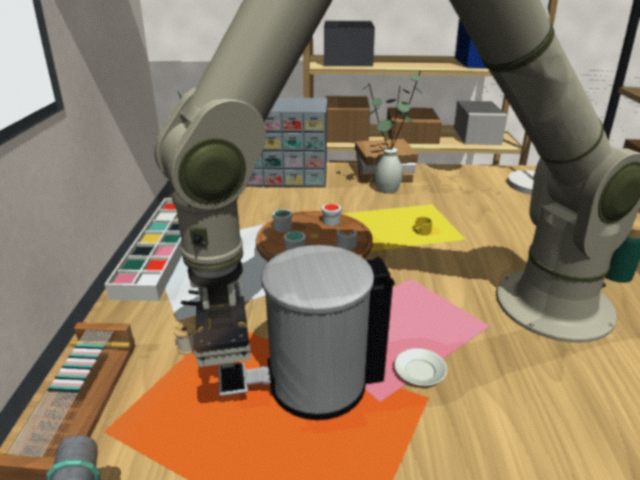

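The arm stands well clear of the lid's swing, and the fingers are above the tread at side (364,227). Pressing now.

>>> {"op": "send_rows", "data": {
  "targets": [0,0,-0.01,0,0,0,-0.02,0,0,0,-0.028,0,0,0,-0.034,0,0,0,-0.04,0,0,0,-0.046,0,0,0,-0.052,0,0,0,-0.058,0,0,0,-0.062,0,0,0,-0.066,0,0,0,-0.066,0]
}}

```text
time: 5.28
tool_pos: [0.6309, 0.2601, 0.022]
tcp_rot: [0.001, -0.114, 0.994, 0.0]
contact_force: [1.5, -0.4, 4.6]
width: 0.0003
gripper_force: 2.5
```

>>> {"op": "send_rows", "data": {
  "targets": [0,0,-0.002,0,0,0,-0.004,0,0,0,-0.005,0,0,0,-0.005,0]
}}

```text
time: 5.78
tool_pos: [0.6311, 0.2602, 0.0209]
tcp_rot: [0.002, -0.113, 0.994, 0.0]
contact_force: [-3.2, -3.5, 27.9]
width: 0.0001
gripper_force: 13.3
```

>>> {"op": "send_rows", "data": {
  "targets": [0,0,0,0,0,0,0,0,0,0,0,0]
}}

```text
time: 6.15
tool_pos: [0.6311, 0.2601, 0.0209]
tcp_rot: [0.002, -0.113, 0.994, 0.0]
contact_force: [-3.6, -2.8, 28.0]
width: 0.0006
gripper_force: 13.3
```

```bash
python3 - <<'E'
from h import *
s=imaging.read_camera('side'); print(telemetry.state()['contact_force'],telemetry.state()['time'])
save(s,'side2.png')
E
```

```text
[-3.27979051 -2.53328534 28.94159022] 6.2
```

View pics/side2.png

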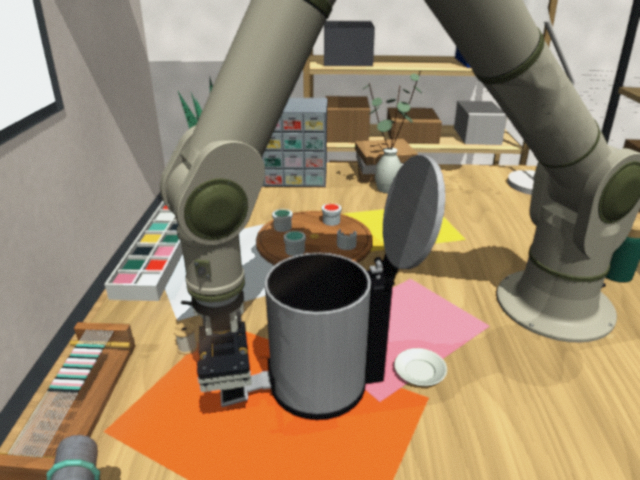

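The lid (side (215,415)) is open past upright, with the pedal on its stop. Next I let go and rise.

>>> {"op": "send_rows", "data": {
  "targets": [0,0,0.012,0,0,0,0.025,0,0,0,0.04,0,0,0,0.06,0,0,0,0.1,0,0,0,0.18,0,0,0,0.26,0,0,0,0.34,0,0,0,0.4,0,0,0,0.4,0],
  "hand": 1
}}

```text
time: 7.45
tool_pos: [0.6304, 0.2604, 0.3223]
tcp_rot: [0.003, -0.114, 0.994, 0.001]
contact_force: [0.5, -0.1, -1.6]
width: 0.0005
gripper_force: 0.0
```

```bash
python3 - <<'E'
from h import *
np.set_printoptions(precision=3,suppress=True)
t,s=imaging.read_camera('top'),imaging.read_camera('side')
for p in(t,s):
  for r in spotter.regions_of('broken_pot',p):
    ys,xs=np.nonzero(r['region']);print(round(r['score'],2),ys.min(),ys.max(),xs.min(),xs.max())
  for r in spotter.regions_of('lid',p)[:2]:
    ys,xs=np.nonzero(r['region']);print('lid',round(r['score'],2),ys.min(),ys.max(),xs.min(),xs.max())
print(atz(t,(275.9,372.9),.078),atz(t,(275.9,372.9),.070))
for n,rc in(('teal',(223.5,360)),('dk',(209,409)),('red',(260,425))):print(n,atz(t,rc,.084))
# side bottom of pot z=.044
for z in(.044,.061,.078): print(z,proj(s,(.436,-.158,z)),proj(t,(.436,-.158,z)))
print(telemetry.state()['tool_pos'])
E
```

```text
0.94 355 375 423 445
0.67 266 285 363 382
lid 0.56 287 325 188 236
lid 0.92 155 279 376 444
[ 0.435 -0.156  0.078] [ 0.435 -0.157  0.07 ]
teal [ 0.553 -0.126  0.084]
dk [ 0.588 -0.238  0.084]
red [ 0.472 -0.273  0.084]
0.044 [np.float64(244.87153620156198), np.float64(345.6363830175762)] [np.float64(276.13288027907544), np.float64(371.9090638649291)]
0.061 [np.float64(238.48527921459947), np.float64(345.8183164443483)] [np.float64(275.76465922256455), np.float64(372.79678999443763)]
0.078 [np.float64(232.00352196190096), np.float64(346.00217428286976)] [np.float64(275.3855007309569), np.float64(373.71084034402105)]
[0.629 0.26  0.316]
```

>>> {"op": "send_rows", "data": {
  "targets": [-0.259,-0.555,0,-0.286,-0.259,-0.555,0,-0.286,-0.259,-0.555,0,-0.286,-0.259,-0.555,0,-0.286,-0.259,-0.555,0,-0.286,-0.259,-0.555,0,-0.286,-0.259,-0.555,0,-0.286,-0.259,-0.555,0,-0.286,-0.259,-0.555,0,-0.286,-0.259,-0.555,0,-0.286,-0.259,-0.555,-0.07,-0.286,-0.259,-0.555,-0.14,-0.286],
  "hand": 0
}}

```text
time: 9.25
tool_pos: [0.4353, -0.1563, 0.2113]
tcp_rot: [0.0, 0.706, 0.708, 0.0]
contact_force: [0.8, 0.5, -0.9]
width: 0.0932
gripper_force: 0.0
```

>>> {"op": "send_rows", "data": {
  "targets": [0,0,0,0,0,0,0,0]
}}

```text
time: 9.5
tool_pos: [0.4357, -0.1568, 0.2136]
tcp_rot: [0.0, 0.707, 0.708, -0.0]
contact_force: [0.2, 0.0, 0.8]
width: 0.0927
gripper_force: 0.0
```

>>> {"op": "send_rows", "data": {
  "targets": [0,0,-0.07,0,0,0,-0.13,0,0,0,-0.17,0,0,0,-0.2,0,0,0,-0.216,0,0,0,-0.216,0]
}}

```text
time: 10.25
tool_pos: [0.436, -0.1566, 0.0512]
tcp_rot: [0.0, 0.707, 0.708, 0.0]
contact_force: [-0.3, 0.0, 0.7]
width: 0.093
gripper_force: 0.0
```

>>> {"op": "send_rows", "data": {
  "targets": [0,0,0,0,0,0,0,0,0,0,0,0,0,0,0,0,0,0,0,0,0,0,0,0,0,0,0,0],
  "hand": 1,
  "grip_force": 8
}}

```text
time: 11.12
tool_pos: [0.4352, -0.1565, 0.0506]
tcp_rot: [0.0, 0.707, 0.708, -0.0]
contact_force: [0.9, 0.2, 1.7]
width: 0.0446
gripper_force: 8.0
```

>>> {"op": "send_rows", "data": {
  "targets": [0,0,0.03,0,0,0,0.07,0,0,0,0.12,0,0,0,0.19,0,0,0,0.26,0,0,0,0.33,0,0,0,0.4,0,0,0,0.4,0]
}}

```text
time: 12.12
tool_pos: [0.4366, -0.157, 0.3539]
tcp_rot: [0.003, 0.706, 0.708, 0.002]
contact_force: [-0.1, 0.2, -0.8]
width: 0.0442
gripper_force: 8.0
```

```bash
python3 - <<'E'
from h import *
s=imaging.read_camera('side'); st=telemetry.state();print(st['time'],st['tool_pos'],st['width'],st['gripper_force'],st['joints'])
save(s,'side3.png')
E
```

```text
12.175 [ 0.43561307 -0.15645731  0.35169288] 0.04463099159901305 8.00001189345494 [-0.20667885  0.12832979  0.49439897  2.02118603 -0.0732894   1.00546427
  0.32550547]
```

View pics/side3.png

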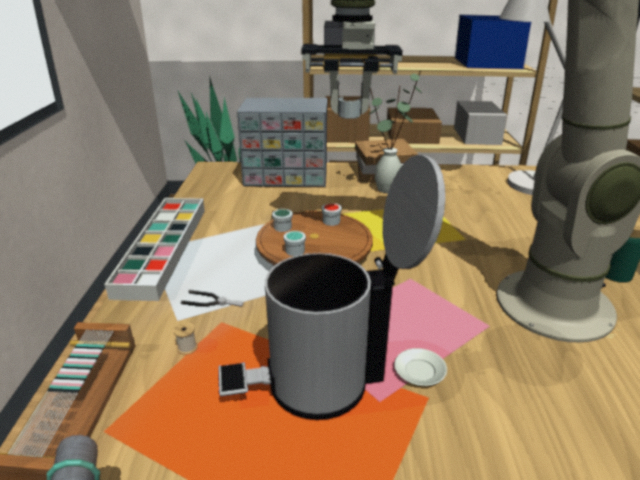

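The pot hangs in the gripper and the lid is still open. I carry it round the front of the bin to above its mouth.

>>> {"op": "send_rows", "data": {
  "targets": [0.219,0.209,0.04,0.286,0.219,0.209,0.04,0.286,0.219,0.209,0.04,0.286,0.219,0.209,0.04,0.286,0.245,0.45,0.04,0.286,0.245,0.45,0.04,0.286,0.245,0.45,0.04,0.286,0.2,0.5,0.02,0.286,0.092,0.517,0,0.286,0.092,0.517,0,0.286,0.092,0.517,0,0.286,0.092,0.517,0,0.286]
}}

```text
time: 13.68
tool_pos: [0.505, 0.2308, 0.3498]
tcp_rot: [-0.0, -0.112, 0.994, -0.0]
contact_force: [0.5, -0.6, 0.4]
width: 0.0445
gripper_force: 8.0
```

>>> {"op": "send_rows", "data": {
  "targets": [0,0,-0.05,0,0,0,-0.1,0,0,0,-0.14,0,0,0,-0.166,0,0,0,-0.166,0,0,0,-0.166,0]
}}

```text
time: 14.42
tool_pos: [0.5052, 0.2312, 0.2265]
tcp_rot: [0.0, -0.113, 0.994, 0.0]
contact_force: [0.2, 0.0, -0.1]
width: 0.0445
gripper_force: 8.0
```

>>> {"op": "send_rows", "data": {
  "targets": [0,0,0,0,0,0,0,0,0,0,0,0,0,0,0,0,0,0,0,0,0,0,0,0],
  "hand": 0
}}

```text
time: 15.18
tool_pos: [0.5042, 0.2313, 0.2261]
tcp_rot: [-0.0, -0.114, 0.994, -0.0]
contact_force: [-0.2, -0.7, -1.0]
width: 0.0927
gripper_force: 0.0
```

>>> {"op": "send_rows", "data": {
  "targets": [0,0,0.08,0,0,0,0.16,0,0.05,0,0.2,0,0.12,0,0.2,0,0.2,-0.05,0.2,0,0.2,-0.12,0.2,0,0.2,-0.2,0.2,0,0.2,-0.28,0.2,0,0.2,-0.3,0.2,0,0.2,-0.3,0.2,0,0.2,-0.3,0.2,0]
}}

```text
time: 16.55
tool_pos: [0.6543, 0.0087, 0.376]
tcp_rot: [-0.0, -0.115, 0.993, 0.001]
contact_force: [0.2, -0.6, 0.6]
width: 0.0934
gripper_force: 0.0
```

```bash
python3 - <<'E'
from h import *
s=imaging.read_camera('side');t=imaging.read_camera('top'); st=telemetry.state();print(st['time'],st['tool_pos'],st['width'],st['contact_force'])
a=cv2.resize(t['frame'][150:330,130:260],(397,550)); b=cv2.resize(s['frame'][150:430,190:460],(400,415))
o=np.zeros((550,800,3),'uint8');o[:,:397]=a;o[:415,400:]=b;cv2.imwrite('pics/end.png',o[:,:,::-1])
E
```

```text
16.65 [0.65426939 0.00864    0.37596606] 0.0931749944406562 [-0.32283007  0.22069536 -0.10951881]
```

View pics/end.png

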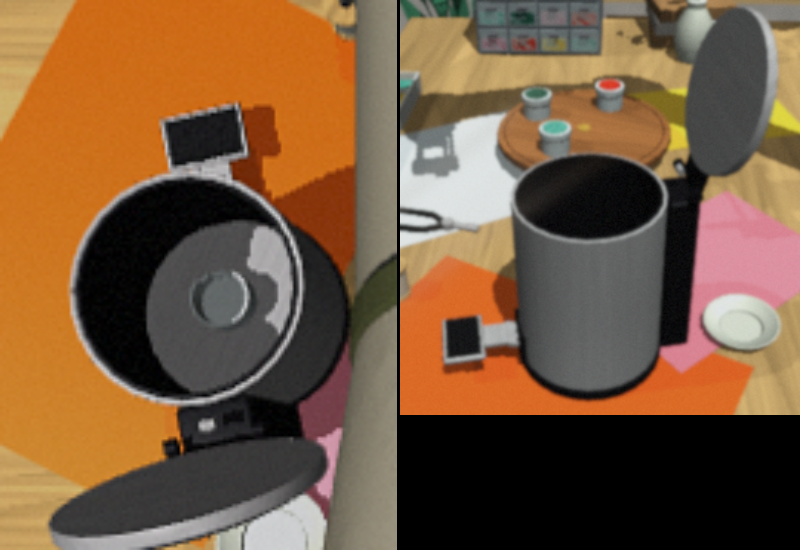

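The pot stands on the bin's floor (crop (222,298)). The lid is open, the pedal is up, and the three sound pots are standing on the disc. Handing in.

```bash
python3 -c "
from rig import hand_in
print(hand_in())"
```

```text
the job is handed in; nothing more can be done
None
```

I've handed the job in: the broken pot is inside the bin, the lid stands open with the pedal back up, and the three sound pots are still upright on the turntable (about 17 s of the 61 s used; the hand-in call returned no verdict).

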